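Set the portion dial to 8 and dispense

TASK

Turn the numbered dial of the blue treat-tablet dispenser until it has clicked in with the 8 at the red index, and only then push its orange button fully down to give that portion and let it spring back. Handle the dispenser gently, do not push the button in while the dial is on another number, and leave the other things on the counter where they are.

Things in the scene. Friction and masses are not known exactly. Their poses are not given: they have to be found in the camera images.
- dispenser: blue tablet dispenser, fixed to the counter: foot 170 x 170 mm, round tower 94 mm across, spout at the front. Origin on the counter on the tower's vertical axis, z up; -x is its front, +x its rear. A telescopic head stands on the tower, drawn out by an UNKNOWN 0 to 33 mm (not measured: feel or look for it; stiff, it does not move in use). It carries dial, index, hood and button.
- dial_low (a point): point on the dial's axis where the middle of its flat top face WOULD be with the head fully in (132 mm above the counter); the true face is 0 to 33 mm higher. The dial is a white disc, 160 mm across, 12 mm thick, black numbers near its rim. In its centre a fixed blue hub, radius 18 mm, stands 38 mm above the face.
- rib_low (a point): where the middle of a rib at the index would be with the head fully in. Three radial ribs stand on the dial's face: 8 mm thick, from 28 to 62 mm from the axis, 26 mm high; yellow by the 0, grey by the 4, green by the 8. They can be pushed sideways with shut fingers from above, e.g. 50 mm from the axis with the tips 6 mm above the face.
- hood_low (a point): middle of the fixed blue hood's roof, were the head fully in. The roof covers the dial's rear: in the dispenser's frame x 32 to 106 mm, y -65 to 65 mm, from 31 to 45 mm above the dial's face; behind x = 90 mm a wall reaches down. Ribs pass beneath it, fingers from above cannot, so turn in strokes: push one rib, lift out, go back and push the next.
- button_low (a point): middle of the orange button's top at rest, were the head fully in: 56 mm above the dial's face, on the axis. The button has radius 16 mm and rises 18 mm out of the hub.
- index_low (a point): middle of the top half of the fixed red index at the front rim of the dial, were the head fully in; it is 16 x 12 mm and ends 14 mm above the dial's face, 86 to 102 mm from the axis.
- dial (a joint): dial angle, rad, anticlockwise from above: number n (0 to 9) is at the index at 0.5236 n, so 8 at 4.189; stops just past 0 and 9; starts near 0 to 3. Rib directions in the dispenser's frame (anticlockwise from +x): yellow pi + angle, grey pi/3 + angle, green angle - pi/3. Detent about 4 to 7 N at the ribs; half-way between numbers it snaps on; let go, it settles on a number.
- button (a joint): how far the orange button is pushed in, m: 0 at rest, 0.010 fully down. A spring resists with 1.5 N at first and 6.5 N when fully down, and lifts it again.
- bowl_c (a point): white ceramic bowl, 90 mm across, 42 mm high, standing under the spout; point at its centre, 21 mm up. Leave alone.
- bin_c (a point): grey plastic flip-top treat bin, about 160 x 200 x 170 mm high; point 80 mm up at its centre. Leave alone.
- file_c (a point): steel nail file with black handle, 170 x 18 x 8 mm, lying flat; point near its middle. Leave alone.
- scoop_c (a point): bamboo scoop, 178 mm long, bowl 55 mm wide and 30 mm high, lying flat; point near its middle, 10 mm up. Leave alone.
- jar_c (a point): amber jar with white cap, 68 mm across, 100 mm high; point at its centre, 50 mm up. Leave alone.
- brush_c (a point): grooming brush with handle, lying flat; point near its middle, 10 mm up. Leave alone.
Mind the look-alikes: they are no part of the job. There is more than one size of the dispenser; the job needs the largest.

How it is judged:
On the way, in this order (a step that is already met when the one before it is completed fails the run):
1. the dial has clicked in at 8, the button not yet pushed (value of joint dial between 4.0688 and 4.3088 rad and value of joint button below 0.003 m), for 0.3 s.
2. the button is pushed fully down with the dial at 8 (value of joint dial between 4.0688 and 4.3088 rad and value of joint button above 0.008 m), for 0.05 s.
At the end, for the whole second after the job is handed in: the dial rests clicked in at 8 (within 0.12 rad, about a quarter of a click) and the button, after having been pushed fully down (at least 8 mm) with the dial at 8, is back up (within 2 mm) (value of joint dial between 4.0688 and 4.3088 rad and value of joint button below 0.002 m and velocity of joint dial between -0.05 and 0.05 rad/s); the robot touches nothing.
It fails at once if the button was pushed in by more than 5 mm with the dial not at 8 (value of joint button above 0.005 m and not (value of joint dial between 3.9888 and 4.3888 rad)).
It fails at once if the robot pushed on the dispenser with more than 45 N (contact force between dispenser and the fingers above 45 N).
It fails at once if another thing on the counter was moved by more than 30 mm (distance of any of bowl_c, bin_c, file_c, scoop_c, jar_c, brush_c from where it was at the start of the episode above 0.03 m).
It also fails if it takes over 59 s, if anything falls off the work surface, if the arm or the gripper's body presses on something with over 40 N, if the wrist force passes 120 N, or if a joint passes its speed limit or range.

ROBOT

A 6-joint arm with a two-finger parallel gripper is mounted at the origin on the work surface. World frame = base frame: x ahead of the robot, y to its left, z up, the work surface at z = 0. Lengths are in m, angles in rad, forces in N, time in s.
With the tool pointing down it reaches from about 0.325 to 0.775 m from the base axis. Payload 5.5 kg.
Tool frame: the origin (TCP) lies between the finger pads; the fingertips stand 8 mm ahead of it and the grasp point (between the pads) lies 11 mm behind it (tcp_to_tips is the distance from the TCP to the fingertips, in m); z points along the fingers, y is the direction in which the jaws open and shut (so a half turn about z gives the same grasp; the last joint's range is limited). The gripper opens to 88 mm and grips with 3 to 60 N. Pads are 20 mm wide; open, the fingers measure 115 mm over their backs; the gripper's body (75 mm by 178 mm) begins 61 mm behind the grasp point.
Start: joints at [-1.246, 0.091, 1.231, -0, 1.82, -0.057], TCP at [0.224, -0.557, 0.192] pointing down, gripper open.
Joint ranges: [-2.87, 2.87], [-0.86, 2.18], [0.17, 2.46], [-1.51, 4.65], [0.06, 2.69], [-2.65, 2.65]. Speed limits (rad/s): [2.57, 2.57, 3.01, 3.14, 3.14, 3.14].

INTERFACE

Orientations are given as a unit quaternion [w, x, y, z].
In Python, from bench import * gives the robot as it stands. Calls block until the motion is done:
- move_to(position, orientation): joint-space move of the TCP to a pose.
- move_l(position, speed=0.15, orientation=None): straight line of the TCP; orientation=None keeps the orientation; speed is the mean speed in m/s.
- movej(angles): joint-space move.
- gripper_open() and close(): open the fingers fully, or close them until they stop; the grip force is fixed at half the most.
- hold(seconds).
- inverse_kinematics(position, orientation): joint angles nearest the present ones, or None.
- state(): the state.
- get_image(name): name is "scene" or "top"; returns a dict with "frame" (480x640x3 uint8, blue, green, red), "depth" (480x640 float32, m along the optical axis (not along the pixel's ray), 0 where there is no reading), "camera_matrix" (3x3 intrinsics, pixels), "view" (4x4, takes a point from world to camera coordinates). Camera axes: x right, y up, looking along -z (the intrinsics and any distortion apply to the point x, -y, -z); pixel columns grow to the right and rows downward; lengths in m; the calibration is good to about 2 mm. A picture is of the moment at which its call begins.
A pose or a line that the arm cannot do raises IKError and nothing moves.
- job_done(): hands the job in, once; it reports no verdict.
The state is a dict: "time": time; "joint_pos": joint angles; "dq": joint speeds; "joint_torque": joint torques, N m; "ee_pos": TCP position; "ee_rot": TCP orientation; "ft_force": force on the tool from outside, world axes, zero at the start; "moment": the same for the moment, N m; "finger_gap": finger opening in m.
Only numpy, scipy, OpenCV 4.12 (cv2) and the standard library are available. Lean on these libraries where they do the work, as an engineer would, in place of code of your own. Each camera call takes 0.05 s, during which the arm holds its last target.

## Working session

There is one attempt and no reset: what is moved stays moved. The work goes in short steps, each a Python script; the robot and the scene stay as the last script left them, time stands still between calls to the robot, and variables do not carry over. Pictures are saved under pics/ and viewed, and the job is handed in when it is done.

```bash
mkdir -p pics; ls; python3 - <<'E'
from bench import *
import cv2, numpy as np
for n in ("scene","top"):
    d=get_image(n); cv2.imwrite(f"pics/{n}0.png",d["frame"]); np.savez(f"{n}0.npz",**d)
    print(n,d["camera_matrix"].tolist(),np.round(d["view"],3).tolist(), [k for k in d])
print(state())
E
```

```text
pics
scene [[519.7059648222902, 0.0, 322.97360815117696], [0.0, 519.7059648222902, 235.56774719810244], [0.0, 0.0, 1.0]] [[-0.767, 0.642, 0.002, 0.425], [-0.554, -0.663, 0.504, 0.2], [0.325, 0.385, 0.864, -1.415], [0.0, 0.0, 0.0, 1.0]] ['frame', 'depth', 'camera_matrix', 'view']
top [[471.5664743376885, 0.0, 323.17102567557833], [0.0, 471.5664743376885, 240.33635011187715], [0.0, 0.0, 1.0]] [[0.022, -1.0, -0.001, -0.034], [0.986, 0.022, 0.165, -0.55], [-0.165, -0.005, 0.986, -1.086], [0.0, 0.0, 0.0, 1.0]] ['frame', 'depth', 'camera_matrix', 'view']
{'time': 0.1, 'joint_pos': array([-1.24572128e+00,  9.17928262e-02,  1.23177527e+00,  2.09104213e-05,
        1.81977562e+00, -5.66896398e-02]), 'dq': array([-0.0006941 , -0.00208694, -0.00262234, -0.00029754,  0.00059755,
        0.00141442]), 'joint_torque': array([ 9.75244911e-04, -4.47855270e+01, -4.07573462e+01,  6.99275080e-02,
        2.83331692e-02, -1.06141429e-04]), 'ee_pos': array([ 0.22344557, -0.55650117,  0.19050891]), 'ee_rot': array([-8.69017989e-04,  9.81836351e-01,  1.89727737e-01, -1.07093934e-04]), 'ft_force': array([ 0.19210317, -0.07754908, -1.28301756]), 'moment': array([-0.00530588,  0.05213442,  0.07690254]), 'finger_gap': 0.08770130118882571}
```

View pics/scene0.png

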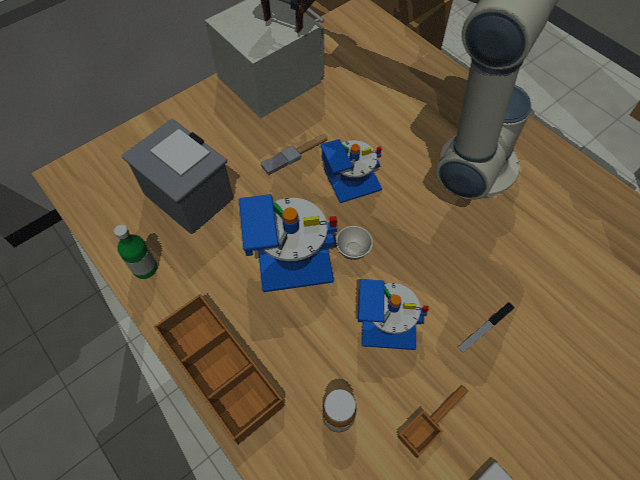

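View pics/top0.png

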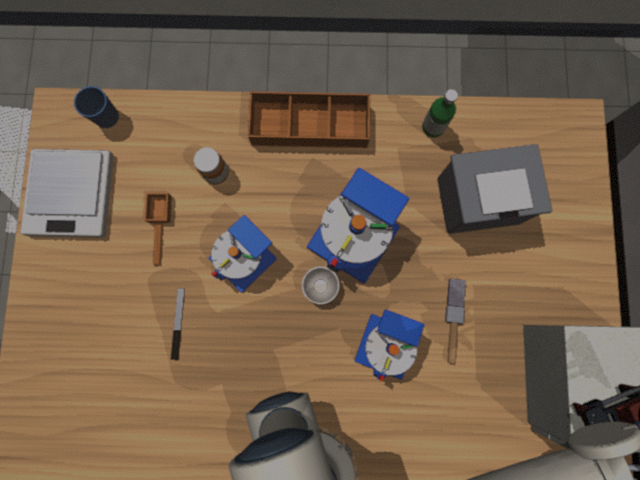

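Three dispensers are in view, at top pixels (357,225), (235,253) and (392,348). The one at (357,225), scene (290,228), is clearly the largest and has the bowl at its spout. I'll crop it close and measure it.

```bash
cat > h.py <<'E'
import numpy as np, cv2
def cloud(d):
    K=d["camera_matrix"];z=d["depth"];v,u=np.mgrid[:480,:640]
    P=np.stack([(u-K[0,2])/K[0,0]*z,-(v-K[1,2])/K[1,1]*z,-z,np.ones_like(z)],-1)
    W=P@np.linalg.inv(d["view"]).T
    W=W[...,:3]; W[z<=0]=np.nan
    return W
def proj(d,p):
    K=d["camera_matrix"];c=d["view"]@np.append(p,1);return K[0,0]*c[0]/-c[2]+K[0,2],K[1,1]*-c[1]/-c[2]+K[1,2]
def masks(f):
    h=cv2.cvtColor(f,cv2.COLOR_BGR2HSV);H,S,V=cv2.split(h)
    return dict(orange=(H>7)&(H<16)&(S>200)&(V>150),red=((H<5)|(H>174))&(S>180)&(V>100),yellow=(H>23)&(H<34)&(S>150)&(V>120),
      green=(H>45)&(H<80)&(S>130),blue=(H>100)&(H<125)&(S>150)&(V>80),white=(S<50)&(V>130))
E
python3 - <<'E'
import numpy as np, cv2
from h import *
out=[]
for n,(x0,y0,x1,y1) in dict(top=(300,160,420,290),scene=(230,180,350,310)).items():
    d=dict(np.load(n+"0.npz")); f=d["frame"]; W=cloud(d)
    out.append(cv2.resize(f[y0:y1,x0:x1],(390,422),interpolation=cv2.INTER_CUBIC))
    for k,m in masks(f).items():
        s=np.zeros_like(m); s[y0:y1,x0:x1]=m[y0:y1,x0:x1]; P=W[s]; P=P[~np.isnan(P).any(1)]
        if len(P): print(n,k,len(P),np.median(P,0).round(3),P[:,2].min().round(3),np.percentile(P[:,2],[25,75,98]).round(4))
        if k=="white": print(np.histogram(P[:,2],bins=np.arange(.1,.2,.004)))
cv2.imwrite("pics/crop0.png",np.hstack(out))
E
```

```text
top orange 2 [ 0.569 -0.1    0.197] 0.196 [0.1965 0.1966 0.1966]
top red 27 [ 0.486 -0.046  0.154] 0.15 [0.1529 0.1555 0.1575]
top yellow 32 [ 0.528 -0.071  0.166] 0.164 [0.1647 0.1674 0.1697]
top green 43 [ 0.566 -0.139  0.165] 0.161 [0.164  0.1671 0.1695]
top blue 2408 [ 0.615 -0.118  0.184] 0.009 [0.1821 0.186  0.1885]
top white 2277 [ 0.538 -0.061  0.14 ] -0.004 [0.1379 0.1411 0.1438]
(array([  0,   0,   0,   0,   0,   0,   0,   0,  40, 947, 955,  34,   0,
         0,   0,   0,   1,   0,   0,   0,   0,   0,   0,   0]), array([0.1  , 0.104, 0.108, 0.112, 0.116, 0.12 , 0.124, 0.128, 0.132,
       0.136, 0.14 , 0.144, 0.148, 0.152, 0.156, 0.16 , 0.164, 0.168,
       0.172, 0.176, 0.18 , 0.184, 0.188, 0.192, 0.196]))
scene red 26 [ 0.488 -0.046  0.152] 0.148 [0.1511 0.1537 0.1551]
scene yellow 39 [ 0.529 -0.072  0.165] 0.16 [0.163  0.1655 0.1671]
scene green 65 [ 0.569 -0.138  0.162] 0.145 [0.1579 0.1644 0.1673]
scene blue 4009 [ 0.615 -0.093  0.019] -0.002 [0.0147 0.183  0.1863]
scene white 1706 [ 0.547 -0.064  0.138] -0.005 [0.1369 0.1395 0.142 ]
(array([   0,    0,    0,    0,    0,    0,    0,    0,  170, 1156,  311,
          2,    0,    0,    0,    0,    3,    0,    0,    0,    0,    0,
          1,    0]), array([0.1  , 0.104, 0.108, 0.112, 0.116, 0.12 , 0.124, 0.128, 0.132,
       0.136, 0.14 , 0.144, 0.148, 0.152, 0.156, 0.16 , 0.164, 0.168,
       0.172, 0.176, 0.18 , 0.184, 0.188, 0.192, 0.196]))
```

View pics/crop0.png

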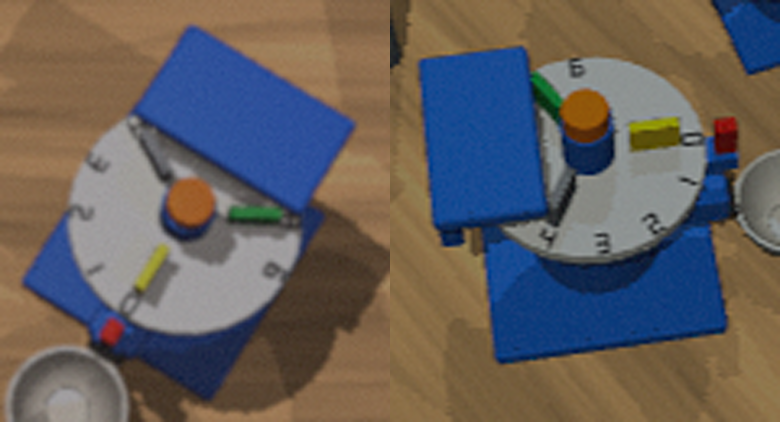

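The crops confirm the choice. It is the large dispenser, reading 0: the yellow rib is at the red index (top (335,262), scene (333,222)). All heights agree on a face at about 0.139 m. Next I'll fit the axis and yaw.

```bash
python3 - <<'E'
import numpy as np, cv2
from scipy.optimize import least_squares
from h import *
for n,(x0,y0,x1,y1) in dict(top=(300,160,420,290),scene=(230,180,350,310)).items():
    d=dict(np.load(n+"0.npz")); W=cloud(d); M=masks(d["frame"])
    s=np.zeros((480,640),bool); s[y0:y1,x0:x1]=1
    Z=W[...,2]
    hood=W[s&M["blue"]&(Z>.178)&(Z<.191)]
    r=cv2.minAreaRect((hood[:,:2]*1000).astype(np.float32)); print(n,"hood",r,"z",np.median(hood[:,2]))
    red=W[s&M["red"]&(Z>.145)]; rc=(red[:,:2].max(0)+red[:,:2].min(0))/2
    print("red",red.mean(0),rc)
    w=W[s&M["white"]&(Z>.132)&(Z<.146)]; print("face z",np.median(w[:,2]))
    h=cv2.convexHull((w[:,:2]*1000).astype(np.float32))[:,0]/1000
    hc=np.array(r[0])/1000; dr=(hc-red[:,:2].mean(0)); yaw=np.arctan2(dr[1],dr[0]); e=dr/np.linalg.norm(dr)
    print("yaw",yaw,"len",np.linalg.norm(dr),"axis",hc-.069*e, red[:,:2].mean(0)+.094*e)
    H=h[((h-hc)@e)<-.045]
    q=least_squares(lambda p:np.hypot(*(H-p[:2]).T)-.08,[*(hc-.069*e)],loss="soft_l1",f_scale=.002); print("circ",q.x)
    hs=cv2.cvtColor(d["frame"],cv2.COLOR_BGR2HSV); o=s&(hs[...,0]>5)&(hs[...,0]<18)&(hs[...,1]>190)&(Z>.185)
    O=W[o]; print("button",len(O),O.mean(0), (O.max(0)+O.min(0))/2, np.median(O[:,2]))
    for k in("yellow","green"):
        P=W[s&M[k]&(Z>.155)].mean(0)[:2]-(hc-.069*e); print(k,np.degrees((np.arctan2(P[1],P[0])-yaw)%(2*np.pi)),np.hypot(*P))
E
```

```text
top hood ((604.297119140625, -118.2768783569336), (128.43199157714844, 120.12376403808594), 59.491493225097656) z 0.18506297091872692
red [ 0.48586945 -0.04617901  0.15410886] [ 0.48609274 -0.04620614]
face z 0.14000013005687983
yaw -0.5468594357612977 len 0.13864781124482073 axis [ 0.54535995 -0.08239638] [ 0.56616066 -0.09505969]
circ [ 0.56945402 -0.09545668]
button 42 [ 0.56600076 -0.09518654  0.19602899] [ 0.56605213 -0.09399651  0.19569746] 0.19643345437248988
yellow 179.28286411221987 0.020699034612076568
green 320.7987053379439 0.060662846182550516
scene hood ((626.2930297851562, -129.75315856933594), (129.53094482421875, 71.16462707519531), 58.91385269165039) z 0.18332515905273705
red [ 0.48723147 -0.04661981  0.15194913] [ 0.48705574 -0.04682198]
face z 0.1382772252047293
yaw -0.5388127045445849 len 0.16201626355384321 axis [ 0.56706905 -0.09434807] [ 0.56791341 -0.09485284]
circ [ 0.56866631 -0.0968828 ]
button 151 [ 0.56922062 -0.09236173  0.19331336] [ 0.56762982 -0.0943526   0.19135739] 0.19390139796590922
yellow 180.65879984956328 0.04468072042059959
green 302.24813747500724 0.04430857258391388
```

The axis is at (0.567,-0.0945), yaw is -0.541 rad and the face is at z≈0.139, so the head is drawn out about 7 mm. Plan: three front strokes of 90°, 90° and 60°. I'll check IK for all of them, then run the first.

```bash
cat > g.py <<'E'
from bench import *
import numpy as np
from scipy.spatial.transform import Rotation as R
AX=np.array([.567,-.0945]); YAW=-.541; FACE=.139
def pose(rib,back,z_tip,r=.050,flip=0):
    "pose with shut fingers 'back' m behind (clockwise of) the rib at angle rib (deg, dispenser frame)"
    a=np.radians(rib)+YAW; er=np.array([np.cos(a),np.sin(a)]); et=np.array([-er[1],er[0]])
    p=np.append(AX+r*er-back*et,z_tip+.008)
    y=np.append(er,0)*(-1 if flip else 1); z=np.array([0,0,-1.]); x=np.cross(y,z)
    q=R.from_matrix(np.c_[x,y,z]).as_quat(); return p,np.array([q[3],*q[:3]])
UP=FACE+.075
def stroke(r0,r1,flip,spd=.06,enter=.028,last=.0145):
    s0=state();f0=None
    p,q=pose(r0,enter,UP,flip=flip); move_to(p,q)
    hold(.2); f0=state()["ft_force"]
    p,q=pose(r0,enter,FACE+.007,flip=flip); move_l(p,.12,q)
    print("down",np.round(state()["ft_force"]-f0,1),np.round(state()["ee_pos"]-p,4))
    n=int(np.ceil((r1-r0)/15)); fm=0
    for a in np.linspace(r0,r1,n+1):
        p,q=pose(a,last,FACE+.007,flip=flip); move_l(p,spd,q)
        s=state(); print(round(a),np.round(s["ft_force"]-f0,1),np.round(s["ee_pos"]-p,4))
    p,q=pose(r1,last+.006,FACE+.007,flip=flip); move_l(p,.06,q)
    p,q=pose(r1,last+.006,UP,flip=flip); move_l(p,.15,q)
    print("t",state()["time"],np.round(state()["ft_force"]-f0,1))
E
python3 - <<'E'
from g import *
for fl in (0,1):
  for a in (180,225,270,150,240,120,180):
    p,q=pose(a,.0145,FACE+.007,flip=fl); j=inverse_kinematics(p,q); print(fl,a,None if j is None else np.round(j,2))
E
```

```text
0 180 None
0 225 None
0 270 [-0.3  -0.06  1.45 -0.    1.75  1.81]
0 150 [-0.14 -0.03  1.42 -0.    1.75 -2.22]
0 240 [-0.27 -0.11  1.5  -0.    1.75  2.37]
0 120 [-0.13  0.04  1.35 -0.    1.75 -1.69]
0 180 None
1 180 [-0.17 -0.09  1.48 -0.    1.75  0.37]
1 225 [-0.24 -0.12  1.51 -0.    1.76 -0.49]
1 270 [-0.3  -0.06  1.45 -0.    1.75 -1.33]
1 150 [-0.14 -0.03  1.42 -0.    1.75  0.92]
1 240 [-0.27 -0.11  1.5  -0.    1.75 -0.77]
1 120 [-0.13  0.04  1.35 -0.    1.75  1.45]
1 180 [-0.17 -0.09  1.48 -0.    1.75  0.37]
```

```bash
python3 - <<'E'
from g import *
close()
s=state(); p=s["ee_pos"].copy(); p[2]=.32; move_l(p,.2)
p,q=pose(180,.028,.29,flip=1); move_to(p,q)
print(state()["time"],state()["ft_force"],state()["finger_gap"])
stroke(180,270,1)
import cv2
d=get_image("top");cv2.imwrite("pics/t1.png",cv2.resize(d["frame"][150:300,280:440],(640,600),interpolation=cv2.INTER_CUBIC))
d=get_image("scene");cv2.imwrite("pics/s1.png",cv2.resize(d["frame"][140:310,220:400],(635,600),interpolation=cv2.INTER_CUBIC))
E
```

```text
4.3917 [-0.2969802  -0.6789024   0.66119652] 0.0005416394316880745
down [ 1.4  0.4 -0.5] [ 0.0003 -0.      0.001 ]
180 [ 0.4  1.  -1.6] [ 0.     -0.0005  0.0006]
195 [ 1.3 -1.2 -1.9] [0.0001 0.     0.0001]
210 [ 1.5 -0.2 -1.1] [0.0002 0.0002 0.    ]
225 [ 0.7  0.1 -1.5] [ 0.0002  0.0004 -0.    ]
240 [ 0.3  0.2 -0.6] [ 0.0001  0.0004 -0.    ]
255 [-0.4 -0.4 -0.7] [-0.      0.0004 -0.    ]
270 [ 0.7 -0.6 -1.1] [-0.0001  0.0004 -0.    ]
t 9.3833 [ 0.5 -0.6 -2.6]
```

View pics/s1.png

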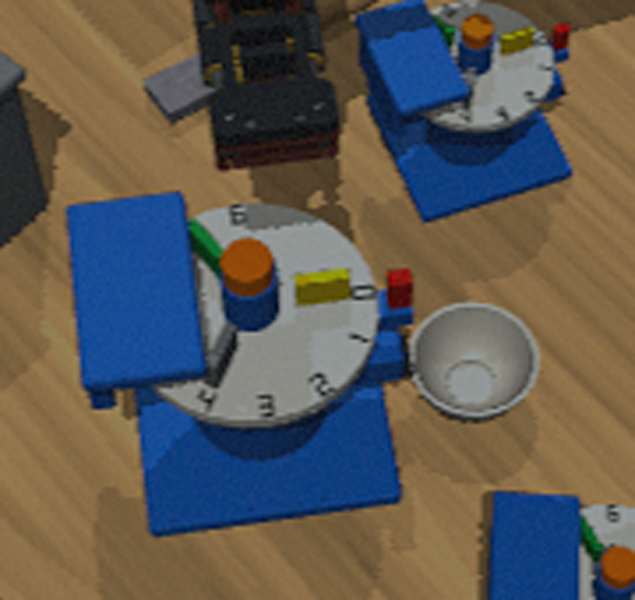

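View pics/t1.png

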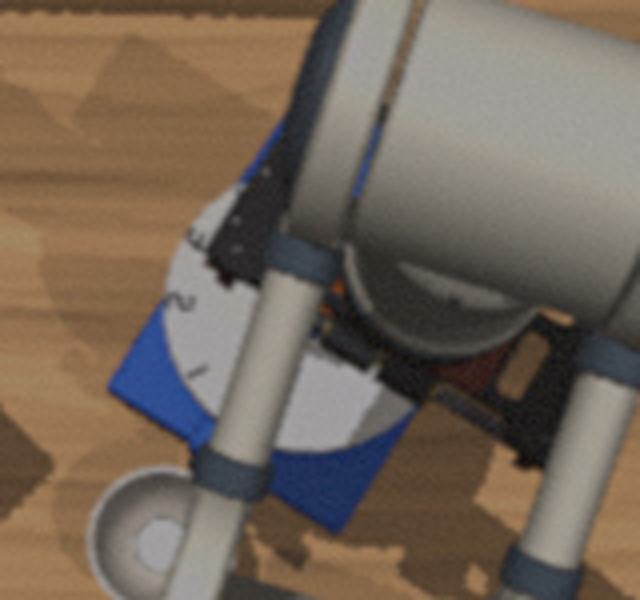

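```bash
python3 - <<'E'
from g import *
from h import proj,cloud
s=state(); print(s["ee_pos"],s["ee_rot"],s["finger_gap"])
for n in("top","scene"):
    d=get_image(n); print(n,"tip",proj(d,s["ee_pos"]-[0,0,.008]),"axis face",proj(d,[*AX,FACE]),"rib180",proj(d,np.append(pose(180,0,FACE+.018)[0],1)[:3]), "btn",proj(d,[*AX,FACE+.056]))
E
```

```text
[ 0.52320989 -0.12666114  0.2202404 ] [-1.32172294e-03  2.67285670e-01  9.63616429e-01  3.15578785e-05] 0.0006088522272594169
top tip (np.float64(374.39319354241866), np.float64(241.2878899121237)) axis face (np.float64(356.40023907576233), np.float64(226.8077145317201)) rib180 (np.float64(344.98633418461185), np.float64(243.85626014727913)) btn (np.float64(358.2353841768405), np.float64(221.6449776319704))
scene tip (np.float64(296.0919060941488), np.float64(188.0275514154872)) axis face (np.float64(291.01862553495044), np.float64(226.90278973606414)) rib180 (np.float64(313.2630622552464), np.float64(217.6668876432783)) btn (np.float64(289.67140937418424), np.float64(213.17949074518265))
```

```bash
python3 - <<'E'
from g import *
import cv2
d=get_image("scene");cv2.imwrite("pics/s2.png",cv2.resize(d["frame"][60:260,200:440],(800,666))[:600])
from h import *
W=cloud(d); P=W[160:200:4,280:320:4]; print(P[...,2].round(3))
E
```

```text
[[ 0.349  0.375  0.342  0.341  0.338  0.339  0.373  0.351 -0.002 -0.001]
 [ 0.349  0.375  0.374  0.373  0.374  0.374  0.373  0.373  0.373 -0.001]
 [ 0.371  0.376  0.375  0.373  0.375  0.374  0.373  0.373  0.375  0.002]
 [ 0.378  0.376  0.374  0.375  0.377  0.374  0.374  0.375  0.373 -0.001]
 [ 0.375  0.374  0.375  0.374  0.374  0.372  0.371    nan  0.369  0.002]
 [ 0.364  0.366  0.366  0.363  0.359  0.356  0.356  0.347  0.343 -0.001]
 [ 0.345  0.343  0.342  0.341  0.341  0.337  0.335  0.333  0.331 -0.003]
 [-0.002 -0.    -0.004 -0.004 -0.002  0.002  0.002 -0.002 -0.006 -0.001]
 [ 0.002 -0.003 -0.004 -0.004 -0.002  0.003 -0.002 -0.001 -0.001 -0.004]
 [-0.003 -0.    -0.003 -0.003 -0.001 -0.003 -0.002 -0.001 -0.    -0.003]]
```

View pics/s2.png

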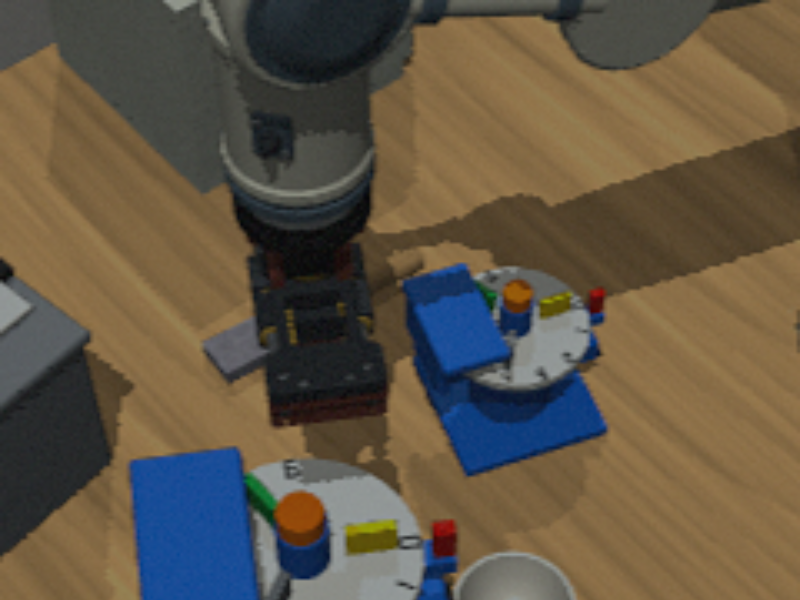

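The dial still reads 0, so the sweep had no effect. I'll repeat in stages with pictures to see where the fingers really are.

```bash
python3 - <<'E'
from g import *
import cv2
p,q=pose(180,.035,UP,flip=1); move_to(p,q); f0=state()["ft_force"]
p,q=pose(180,.035,FACE+.007,flip=1); move_l(p,.12,q)
d=get_image("scene");a=d["frame"][140:310,220:400]
p,q=pose(195,.0145,FACE+.007,flip=1); move_l(p,.06,q); print(state()["ft_force"]-f0,state()["ee_pos"]-p,state()["finger_gap"])
d=get_image("scene");b=d["frame"][140:310,220:400]
cv2.imwrite("pics/s3.png",cv2.resize(np.hstack([a,b]),(800,378),interpolation=cv2.INTER_CUBIC))
E
```

```text
[ 0.05844367 -0.36088161 -0.3795587 ] [3.06828821e-04 7.23346617e-05 5.50634584e-04] 0.0005183781155494523
```

View pics/s3.png

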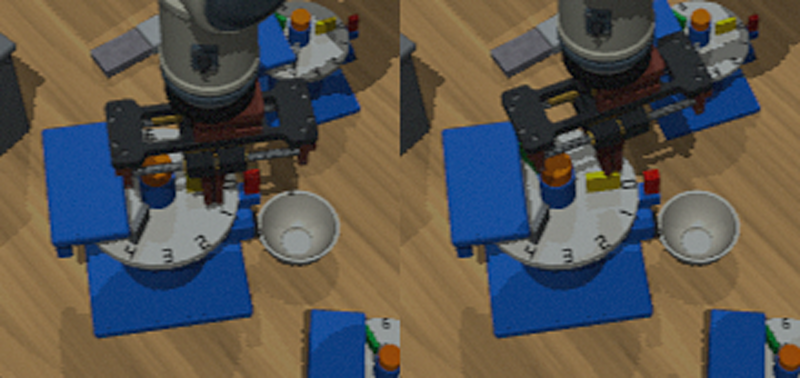

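```bash
python3 - <<'E'
from g import *
from h import *
p,q=pose(180,.035,FACE+.007,flip=1); move_l(p,.12,q)
s=state(); d=get_image("scene"); W=cloud(d); print(s["ee_pos"]-p, "tip proj",proj(d,s["ee_pos"]-[0,0,.008]))
np.savez("s4.npz",**d)
cv2.imwrite("pics/s4.png",cv2.resize(d["frame"][180:250,270:354],(800,666),interpolation=cv2.INTER_CUBIC)[:600])
for v in range(205,240,2): print(v,(W[v,305:326:2]*1000).round()[:,2], d["frame"][v,315])
E
```

```text
[-2.69140747e-05  2.12373856e-04 -1.58098970e-04] tip proj (np.float64(315.8133780303719), np.float64(235.9218292323466))
205 [306. 305. 305. 305. 306. 302. 300. 300. 299. 300.  nan] [26 26 20]
207 [299. 300. 297. 298. 290. 291. 288. 287. 286. 287. 288.] [14 34 42]
209 [290. 290. 288. 288. 290. 290. 287.  nan 287. 287. 287.] [32 31 28]
211 [289. 289. 289. 284. 290. 287. 288. 288. 286. 288. 286.] [37 32 30]
213 [290. 289. 288. 287. 289. 288. 282. 288. 286. 286. 283.] [37 34 31]
215 [290. 286. 285. 287. 285. 285. 278. 281. 279. 278. 277.] [22 24 21]
217 [281. 281. 278.  nan 278. 279. 240. 278. 274. 274. 272.] [23 24 19]
219 [275. 274. 273. 274. 273. 232. 233. 231. 231. 138.  -1.] [24 18 21]
221 [161. 161. 158. 229. 226. 225. 226. 226. 137. 137. 141.] [21 17 24]
223 [153. 149. 150. 221. 220. 217. 217. 218. 139. 137. 140.] [17 17 35]
225 [144. 141. 139. 213. 215. 209. 209. 209. 139. 135. 141.] [20 12 27]
227 [139. 137. 138. 205. 203. 197. 202. 201. 137. 137. 138.] [19 24 36]
229 [137. 141. 141. 194. 197. 196. 194. 195. 139. 138. 136.] [18 13 34]
231 [141. 138. 140. 141. 187. 185. 185. 183. 137. 141. 139.] [37 36 45]
233 [139. 136. 139. 143. 137. 138. 140. 136. 137. 142. 137.] [94 98 99]
235 [139. 140. 138. 141. 139. 142. 139. 143. 138. 140. 137.] [152 152 148]
237 [136. 137. 137. 138. 138. 138. 139. 138. 136. 140. 130.] [151 152 146]
239 [137. 138. 136. 135. 139. 139. 137. 139. 138. 140.  81.] [148 151 145]
```

View pics/s4.png

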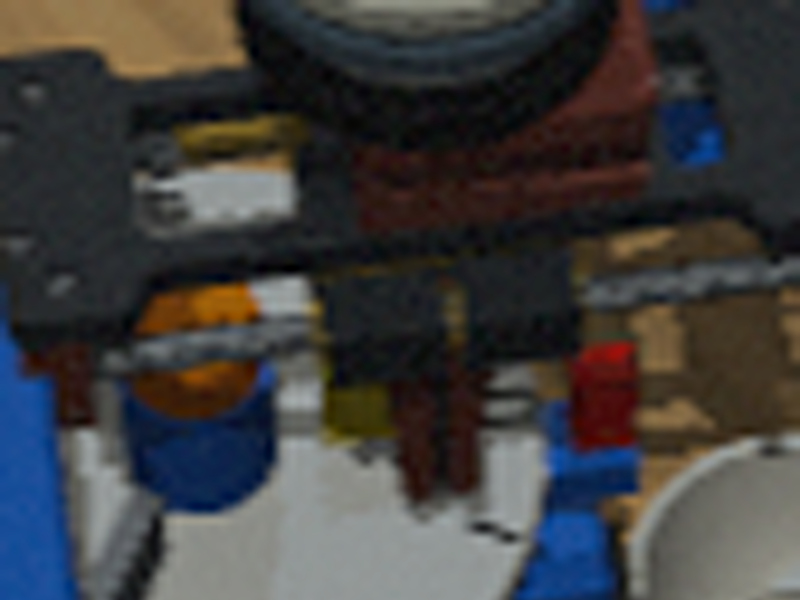

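The depth image puts the shut fingertips near z≈0.18, while the TCP reads 0.153. That means the tips are about 30 mm higher than TCP−8 mm and passed over the rib. I'll check gripper clearances, then feel for the face.

```bash
python3 - <<'E'
from g import *
from h import *
d=dict(np.load("s4.npz")); W=cloud(d)
s=state(); c=s["ee_pos"]; a=np.radians(180)+YAW; y=np.array([np.cos(a),np.sin(a)]); x=np.array([-y[1],y[0]])
P=W[150:240,240:400].reshape(-1,3); C=d["frame"][150:240,240:400].reshape(-1,3)
P2=(P[:,:2]-c[:2]); u=P2@y; v=P2@x
dark=(C.max(1)<75)&~((C[:,0]>C[:,2]*1.6))
for lo in range(-100,101,10):
    m=dark&(u>=lo/1e3)&(u<lo/1e3+.01)&(P[:,2]>.17)&(abs(v)<.06)
    if m.sum()>2: print(lo,m.sum(),np.percentile(P[m,2],[0,3,10,50]).round(3),"v",np.percentile(v[m],[5,95]).round(3))
E
```

```text
-90 147 [0.269 0.289 0.298 0.307] v [-0.035  0.026]
-80 196 [0.267 0.273 0.282 0.307] v [-0.034  0.025]
-70 173 [0.17  0.182 0.28  0.307] v [-0.031  0.027]
-60 111 [0.176 0.181 0.187 0.298] v [-0.028  0.023]
-50 91 [0.175 0.178 0.184 0.302] v [-0.028  0.023]
-40 199 [0.176 0.277 0.293 0.364] v [-0.026  0.018]
-30 216 [0.269 0.277 0.285 0.307] v [-0.034  0.011]
-20 349 [0.191 0.228 0.287 0.365] v [-0.045 -0.012]
-10 353 [0.18  0.195 0.214 0.352] v [-0.043 -0.011]
0 302 [0.183 0.197 0.221 0.322] v [-0.04  -0.012]
10 269 [0.268 0.277 0.287 0.361] v [-0.038 -0.021]
20 270 [0.267 0.279 0.287 0.364] v [-0.035 -0.02 ]
30 146 [0.277 0.281 0.297 0.353] v [-0.033 -0.009]
40 60 [0.277 0.277 0.28  0.306] v [-0.028  0.017]
50 117 [0.277 0.278 0.281 0.306] v [-0.028  0.022]
60 170 [0.277 0.278 0.3   0.307] v [-0.033  0.027]
70 195 [0.267 0.273 0.283 0.306] v [-0.034  0.026]
80 99 [0.289 0.293 0.302 0.307] v [-0.033  0.027]
```

The whole gripper sits about 34 mm higher than the nominal geometry, while xy matches. I'll feel for the dial face here, gently.

```bash
python3 - <<'E'
from g import *
p=state()["ee_pos"].copy(); p0,q=pose(180,.035,FACE+.007,flip=1); p=p0.copy()
p[2]=.126; move_l(p,.04,q); hold(.2); f0=state()["ft_force"]; print(f0)
while p[2]>.100:
    p[2]-=.001; move_l(p,.02,q); hold(.05); s=state(); f=s["ft_force"]-f0
    if p[2]<.118: print(p[2].round(4),s["ee_pos"][2].round(4),f.round(1))
    if abs(f[2])>4: break
print(state()["time"])
p[2]+=.008; move_l(p,.05,q)
E
```

```text
[0.10962158 0.48601245 0.55622634]
0.117 0.1169 [-0.1 -0.9 -1. ]
0.116 0.116 [ 0.2 -1.3 -0.6]
0.115 0.1149 [-0.1 -0.6 -0.8]
0.114 0.114 [-0.7  0.3 -0.3]
0.113 0.113 [ 0.4 -0.4 -1.1]
0.112 0.112 [ 0.3 -0.6 -0.7]
0.111 0.1109 [-1.  -0.2 -1.1]
0.11 0.11 [-0.4 -1.7 -1.7]
0.109 0.1089 [-0.4 -0.5 -0.6]
0.108 0.1082 [ 0.5 -0.5  0.6]
0.107 0.1081 [-1.9 -0.1  6. ]
19.9333
```

Contact came at a TCP z of 0.1082 with 6 N, so the shut tips are actually 31 mm above the reported TCP. I'll correct the offset and run stroke 1 from here.

```bash
sed -i 's/z_tip+.008)/z_tip-.0308)/' g.py; python3 - <<'E'
from g import *
f0=state()["ft_force"]
for a in (180,195,210,225,240,255,268):
    p,q=pose(a,.0145,FACE+.007,flip=1); move_l(p,.07,q)
    s=state(); print(a,np.round(s["ft_force"]-f0,1),np.round(s["ee_pos"]-p,4))
p,q=pose(268,.0205,FACE+.007,flip=1); move_l(p,.08,q)
p,q=pose(268,.0205,UP,flip=1); move_l(p,.15,q)
import cv2
print(state()["time"])
d=get_image("scene");cv2.imwrite("pics/s5.png",cv2.resize(d["frame"][140:310,220:400],(635,600),interpolation=cv2.INTER_CUBIC))
E
```

```text
180 [-0.7 -0.3  0.5] [-0.0003 -0.0006 -0.    ]
195 [-0.5 -0.1  0. ] [ 0.     -0.0002  0.0001]
210 [-0.6  1.  -0. ] [ 0.0001 -0.0001 -0.    ]
225 [-1.2  0.7 -0. ] [ 0.0002 -0.0001 -0.    ]
240 [-1.6  3.4  1.1] [0.0001 0.0005 0.    ]
255 [-0.6  0.3 -0.1] [ 0.0001 -0.0002 -0.0001]
268 [-1.5  1.3  0.4] [-0.      0.0003  0.    ]
23.95
```

View pics/s5.png

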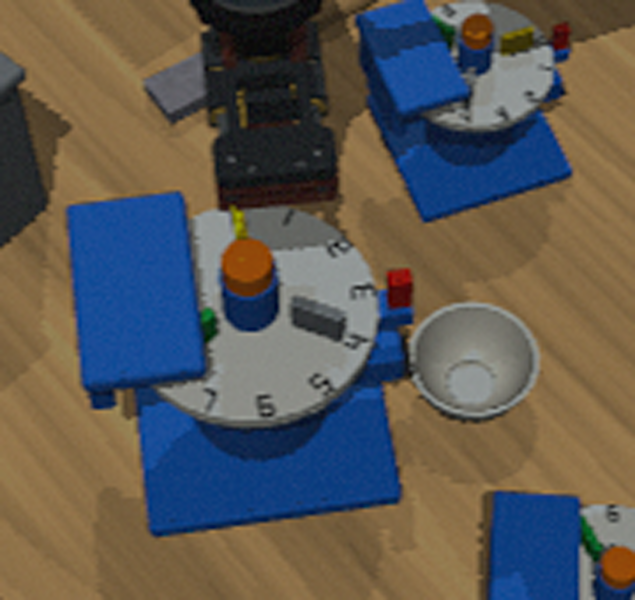

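The dial now reads 3, with the grey rib at 150°. Stroke 2 pushes grey to the 6.

```bash
python3 - <<'E'
from g import *
stroke(150,238.5,1,spd=.08)
import cv2
d=get_image("scene");cv2.imwrite("pics/s6.png",cv2.resize(d["frame"][140:310,220:400],(635,600),interpolation=cv2.INTER_CUBIC))
E
```

```text
down [-1.5 -1.8  1.1] [ 0.0003 -0.      0.0008]
150 [-0.4 -1.1  0.8] [ 0.0003 -0.0003  0.0011]
165 [-2.4 -1.2  0.8] [ 0.0002 -0.0001  0.0003]
180 [-1.2 -1.   0.5] [ 0.0002 -0.0001  0.    ]
194 [-2.  -1.3  0.8] [ 0.0002 -0.0001 -0.    ]
209 [-1.5 -1.3  1.4] [ 0.0002 -0.0001 -0.    ]
224 [-1.6 -1.   0.2] [ 0.0002 -0.     -0.    ]
238 [-1.9 -0.9  0.2] [ 0.0001  0.     -0.    ]
t 30.4583 [-0.8 -2.   0.3]
```

View pics/s6.png

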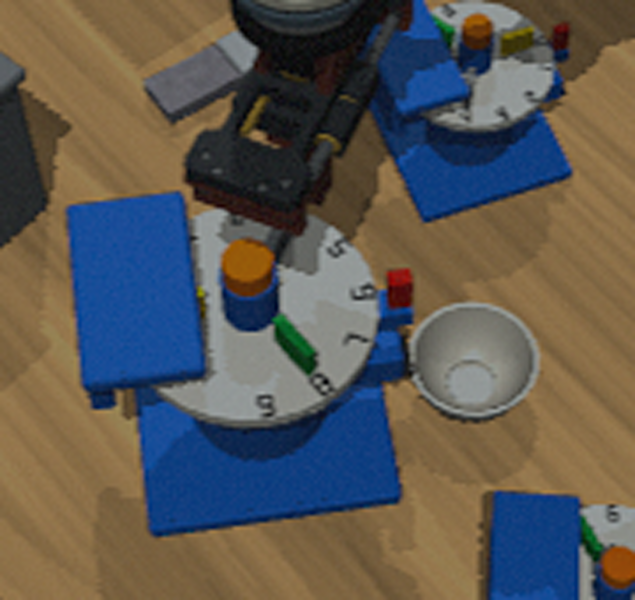

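The dial is at 6, with green at 120°. Stroke 3 pushes green to the index, then I'll lift clear.

```bash
python3 - <<'E'
from g import *
stroke(120,178.5,1,spd=.08)
import cv2
d=get_image("scene");cv2.imwrite("pics/s7.png",cv2.resize(d["frame"][140:310,220:400],(635,600),interpolation=cv2.INTER_CUBIC))
E
```

```text
down [ 0.9 -0.3  1. ] [ 0.0003 -0.0001  0.0008]
120 [ 0.2 -0.1  0.4] [ 0.0004 -0.0001  0.0013]
135 [0.6 0.5 0.1] [ 0.0002 -0.0001  0.0003]
149 [1.  0.1 0.2] [ 0.0002 -0.0002  0.0001]
164 [1.  0.2 1.9] [ 0.0001 -0.0002 -0.    ]
178 [ 0.7 -0.3  0.7] [ 0.0002 -0.0002  0.    ]
t 36.1167 [ 0.1 -0.5 -0.3]
```

View pics/s7.png

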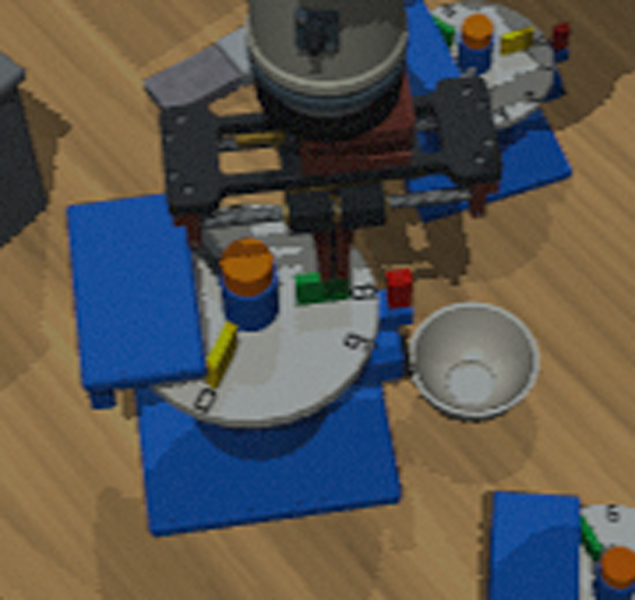

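The 8 is at the index, with the green rib straight at it (crop (322,290)). Now the button, stepping down with force monitoring.

```bash
python3 - <<'E'
from g import *
p,q=pose(180,0,UP,r=0,flip=1); move_l(p,.12,q)
p[2]=.1642+.004; move_l(p,.06,q); hold(.2); f0=np.mean([state()["ft_force"]],0)
while p[2]>.150:
    p[2]-=.001; move_l(p,.025,q); hold(.06); s=state(); f=s["ft_force"]-f0
    print(p[2].round(4),s["ee_pos"][2].round(4),f.round(1))
    if f[2]>15: break
hold(.15); print(state()["ft_force"]-f0)
p[2]=.1642+.04; move_l(p,.12,q)
print(state()["time"],state()["ft_force"]-f0)
import cv2
d=get_image("scene");cv2.imwrite("pics/s8.png",cv2.resize(d["frame"][140:310,220:400],(635,600),interpolation=cv2.INTER_CUBIC))
E
```

```text
0.1672 0.1672 [-0.3  0.6 -0.3]
0.1662 0.1662 [ 0.5 -0.5 -0.1]
0.1652 0.1652 [ 0.5 -0.2  0.2]
0.1642 0.1642 [-0.1  0.4  0.7]
0.1632 0.1635 [0.1 0.5 1.9]
0.1622 0.1623 [0.3 0.4 3.1]
0.1612 0.1613 [0.1 0.2 3.6]
0.1602 0.1603 [-1.2  0.1  2. ]
0.1592 0.1593 [-1.3  0.8  4.1]
0.1582 0.1583 [-1.1  1.9  5.4]
0.1572 0.1573 [-1.1 -0.   4.7]
0.1562 0.1563 [-1.   0.6  4.3]
0.1552 0.1555 [-1.4 -0.2  5.6]
0.1542 0.1546 [-1.4  1.   6. ]
0.1532 0.1541 [-2.3  1.4  8. ]
0.1522 0.1541 [-3.   1.  11.7]
0.1512 0.154 [-4.4  1.  13.8]
0.1502 0.1539 [-5.4  1.  17.1]
[-5.98258058  1.60112435 16.21280341]
43.6667 [-0.87974571  0.5317879  -0.82055016]
```

View pics/s8.png

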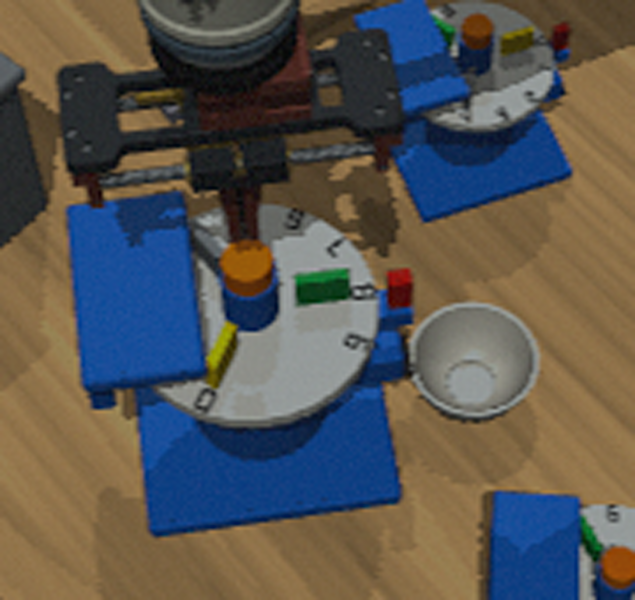

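The button travelled about 10 mm to a hard stop (17 N) and is back up. The 8 is still at the index and the fingers are clear, so I'm handing in.

```bash
python3 - <<'E'
from bench import *
s=state(); print(s["time"],s["ft_force"]); job_done()
E
```

```text
43.7167 [ 0.22765247 -0.56934391 -0.17395818]
the job is handed in; nothing more can be done
```

I turned the large dispenser's dial from 0 to 8, pushed the orange button fully down once, and handed the job in at 43.7 s. `job_done()` gave no verdict.

- **Dial:** I pushed the yellow, grey and green ribs in turn, taking it from 0 to 3, 6 and then 8. Contact force on the ribs read only a few N. The pictures before and after the button push both show the 8 and the green rib at the red index.
- **Button:** it went down about 10 mm to a hard stop. The vertical force was about 6 N near the end of travel and 17 N at the stop. In the last picture it is back up, and the fingers are about 40 mm above it with no contact force.
- **Other things:** the bowl, the neighbouring dispenser and the brush look unmoved in the close-ups. I did not take a last full view of the counter to check the bin, file, scoop and jar.

**Disagreement with the description:** my first sweep passed over the ribs without turning the dial. With the fingers shut, the tips were about 31 mm above the reported TCP, not 8 mm below it. The depth image showed the mismatch, and I measured it by touching the dial face with about 6 N, then used the measured offset for the rest of the job.

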